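Hang the lift-off flap on the chute's two pins

TASK

The parts chute on the bench has lost its lift-off front flap. Take the one of the two aluminium flaps whose knuckles are spaced to fit the chute's two pins, lower it so that its two knuckles drop over the two pins, and leave it hanging there level and still. Leave the other flap standing where it is.

Things in the scene. Friction and masses are not known exactly. Their poses are not given: they have to be found in the camera images.
- wide_flap_grip (a point): Wider aluminium flap, 121 mm high, standing on a heavy foot 46 mm deep; top rail 188 mm long along y, and over it an upright grip ridge 16 mm thick in x, 100 mm long in y. Point: middle of the ridge, 104 mm above the underside, 17 mm below the ridge's top, 17 mm above the rail, over the centre of mass. Pinch here across x from above. x: across the flap, y: along the rail, z: up. Same both ways round.
- wide_flap_hinge (a point): Middle of the wide flap's knuckle line, 34 mm straight below wide_flap_grip, same axes; lies at chute_pins when hung. Knuckles: saddles open downward at y = -79 and +79 mm, 30 mm wide in y; slot 16 mm wide in x, flaring to a 36 mm mouth; prong tips 29 mm, flap's underside 70 mm below this point; closed slot end 5 mm above it. Panel between them 108 mm wide.
- chute_pins (a point): Fixed grey chute, 112 mm high, open front to the robot; cheeks 226 mm apart, from 25 mm before the pins to 130 mm behind. From each a level pin, 10 mm thick, 42 mm long, points inward; 142 mm gap between the pin ends, which the flap's panel passes. Point: middle of the pin line, 95 mm above the bench. x: level, into the chute; y: along the pins; z: up. Hung flap has 17 mm play along y and swings.
- narrow_flap_grip (a point): Bystander: second flap of the same make and height (same point on its ridge, same axes) but narrower: rail 130 mm long, knuckle centres 100 mm apart, panel 62 mm wide; its knuckles fall between the pins. One flap stands to the left of the chute, the other to the right, either way.

How it is judged:
By the outcome, as a careful person would: the job done as asked, in the order asked, and still so for the second after the job is handed in, with the robot touching nothing.
It also fails if it takes over 45 s, if anything falls off the work surface, if the arm or the gripper's body presses on something with over 40 N, if the wrist force passes 120 N, or if a joint passes its speed limit or range.

ROBOT

A 6-joint arm with a two-finger parallel gripper is mounted at the origin on a cart in front of the work surface, level with it; the furniture and walls round the work are solid. World frame = base frame: x ahead of the robot, y to its left, z up, the work surface at z = 0. Lengths are in m, angles in rad, forces in N, time in s.
With the tool pointing down it reaches from about 0.375 to 0.925 m from the base axis. Payload 5.7 kg.
Tool frame: the origin (TCP) lies on the centre line of the jaws, within the pads' length; the fingertips stand 19 mm ahead of it and the grasp point (between the pads) is the TCP; y points along the fingers, z is the direction in which the jaws open and shut, and the axes are right-handed (so a half turn about y gives the same grasp; the last joint's range is limited). The gripper opens to 85 mm and grips with 20 to 120 N. Pads are 22 mm wide; open, the fingers measure 114 mm over their backs; the gripper's body (76 mm by 85 mm) begins 54 mm behind the grasp point. The pads swing forward as they close: fully open they stand 13 mm farther back than shut.
Start: joints at [-1.243, 0.359, 1.51, -0, 1.272, -0.115], TCP at [0.257, -0.542, 0.25] pointing down, gripper open.
Joint ranges: [-2.97, 2.97], [-1.01, 2.36], [0.21, 2.38], [-0.96, 4.11], [0.2, 2.71], [-2.98, 2.98]. Speed limits (rad/s): [2.39, 2.39, 3.14, 3.14, 3.14, 3.14].

INTERFACE

Orientations are given as a unit quaternion [x, y, z, w].
In Python, from station import env, snapshot gives the robot as it stands.
- The arm moves only by the tool servo_tool, never from a script. Its argument "rows" is a list that holds one entry, the list of rows, each a list of 7 numbers: the turn, a rotation vector about the tool's x, y, z in degrees, then the shift along the tool's x, y, z in m, then the finger opening in m, from 0 to 0.0854. A call has 1 to 8 rows; each row shifts and turns the pose as measured when the row begins, along the tool's axes as they then stand; what a row does not reach is not made up. A row lasts 1/12 s, in which the tool goes at most 41.7 mm and 7.16 degrees, less where a joint would pass 70% of its speed; a pose out of reach is approached as far as the arm can. A call is refused whole if a number of a shift passes 0.0417 or a number of a turn 7.16, either way. A call with a gripper value outside its range is refused whole. The fingers move at their own pace and stop on an object; "newtons" is the grip in N (left out, the last holds). Time passes only in rows, so rows that do not move let the fingers close. It gives the time, the measured TCP pose, the force and the opening at its end, in the units of the state.
- env.sense(): the state, without advancing time (a new reading comes with each control period).
- snapshot(name): name is "side" or "top"; returns a dict with "pixels" (480x640x3 uint8, blue, green, red), "vfov" (degrees; the focal length in pixels is half the picture's height over the tangent of half this angle, whatever the lens; pixels are square), "cx", "cy" (the principal point, pixels), "k1" (the pictures are not rectified: a ray, as slopes to the right and down, at radius r is drawn at 1 + k1 r^2 times it, then the intrinsics apply), "world_to_cam" (4x4, takes a point from world to camera coordinates). Camera axes: x right, y down, z forward; pixel columns grow to the right and rows downward; lengths in m; the calibration is good to about 2 mm. A picture is of the moment at which its call begins. There is no depth.
- env.hand_in(): hands the job in, once; it reports no verdict.
The state is a dict: "clock": time; "qpos": joint angles; "qd": joint speeds; "effort": joint torques, N m; "tool_pos": TCP position; "tool_rot": TCP orientation; "force": force on the tool from outside, world axes, zero at the start; "moment": the same for the moment, N m; "grip_width": finger opening in m.
Only numpy, scipy, OpenCV 4.12 (cv2) and the standard library are available. Lean on these libraries where they do the work, as an engineer would, in place of code of your own. Each camera call takes 0.05 s, during which the arm holds its last target.

## Working session

There is one attempt and no reset: what is moved stays moved. The work goes in short steps, Python scripts to look and compute and a tool call to move; the robot and the scene stay as the last step left them, time stands still between calls to the robot, and variables do not carry over. Pictures are saved under pics/ and viewed, and the job is handed in when it is done.

Besides the shell and the picture viewer there is one more tool, called after "Emit:" as a command line: name --argument value ..., lists and objects as JSON in quotes. servo_tool: Moves the arm, as the interface text tells. Its arguments: {"type":"object","properties":{"rows":{"type":"array"},"newtons":{"type":"number"}},"required":["rows"]}

```bash
mkdir -p pics; cat > h.py <<'E'
import numpy as np, cv2, json
from station import env, snapshot
def snap(name,fn):
    s=snapshot(name); cv2.imwrite('pics/'+fn+'.png',s['pixels'])
    np.savez('pics/'+fn+'.npz',**{k:np.array(v) for k,v in s.items()}); return s
def load(fn): return {k:v for k,v in np.load('pics/'+fn+'.npz').items()}
def K(s):
    f=240/np.tan(np.radians(float(s['vfov']))/2); return np.array([[f,0,float(s['cx'])],[0,f,float(s['cy'])],[0,0,1]]), np.array([float(s['k1']),0,0,0,0])
def ray(s,px):
    k,d=K(s); u=cv2.undistortPointsIter(np.array(px,float).reshape(-1,1,2),k,d,None,None,(3,100,1e-12)).reshape(-1,2)
    M=s['world_to_cam']; R=M[:3,:3]; o=-R.T@M[:3,3]
    v=np.c_[u,np.ones(len(u))]@R; return o,v/np.linalg.norm(v,axis=1)[:,None]
def onz(s,px,z):
    o,v=ray(s,px); return o+v*((z-o[2])/v[:,2])[:,None]
def proj(s,P):
    k,d=K(s); M=s['world_to_cam']; r,_=cv2.Rodrigues(M[:3,:3]); return cv2.projectPoints(np.array(P,float).reshape(-1,3),r,M[:3,3],k,d)[0].reshape(-1,2)
def tri(s1,p1,s2,p2):
    o1,v1=ray(s1,[p1]);o2,v2=ray(s2,[p2]);v1=v1[0];v2=v2[0]
    A=np.c_[v1,-v2]; t=np.linalg.lstsq(A,o2-o1,rcond=None)[0]
    a=o1+t[0]*v1;b=o2+t[1]*v2; return (a+b)/2, np.linalg.norm(a-b)
E
python3 - <<'E'
from h import *
for n in('top','side'):
    s=snap(n,n+'0'); print(n,s['vfov'],s['cx'],s['cy'],s['k1']); o,v=ray(s,[[320,240]]); print(o,v)
print(env.sense())
E
```

```text
top 42.27703233455532 323.3392224685799 240.14803050310897 -0.20772209593801194
[ 0.17793085 -0.06754678  1.66298055] [[ 0.20318957  0.04160135 -0.97825525]]
side 47.73646216845123 316.42179727783866 243.13452942073593 -0.1392254731817363
[0.21483208 1.01623765 0.54959254] [[ 0.23451449 -0.9015975  -0.3634899 ]]
{'clock': 0.1, 'qpos': array([-1.24310775e+00,  3.59443289e-01,  1.51130551e+00, -1.18247348e-05,
        1.27249624e+00, -1.15110672e-01]), 'qd': array([-0.00066461, -0.00065785, -0.00174407,  0.00119405, -0.00185685,
       -0.00138439]), 'effort': array([-1.16071951e-03, -5.28653276e+01, -2.79351604e+01, -3.58305924e-04,
        4.98067966e-03, -2.55389438e-05]), 'tool_pos': array([ 0.2568819 , -0.54159996,  0.24953859]), 'tool_rot': array([-0.15534442,  0.69042703, -0.68926606,  0.15521252]), 'force': array([-0.6565655 ,  0.69782238, -1.14570581]), 'moment': array([0.02343097, 0.006991  , 0.00259483]), 'grip_width': 0.08526647927485347}
```

View pics/top0.png

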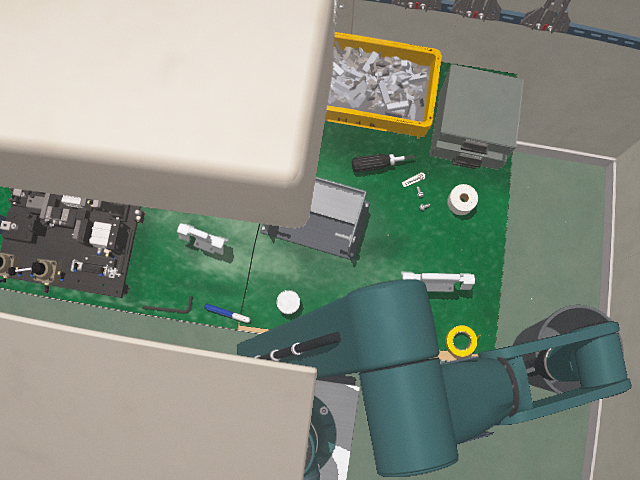

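View pics/side0.png

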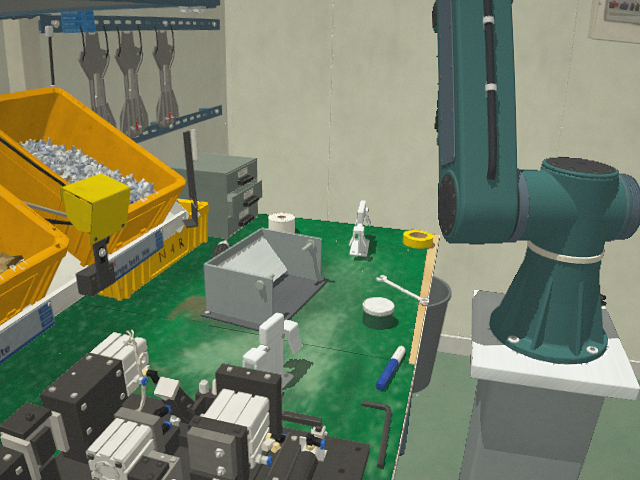

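```bash
python3 - <<'E'
from h import *
t=cv2.imread('pics/top0.png');s=cv2.imread('pics/side0.png')
def crop(im,x,y,w,h,k,fn):
    c=cv2.resize(im[y:y+h,x:x+w],None,fx=k,fy=k,interpolation=cv2.INTER_CUBIC); cv2.imwrite('pics/'+fn+'.png',c)
crop(t,390,250,100,60,8,'tc1'); crop(t,240,170,140,100,5.7,'tc2'); crop(s,190,190,200,150,4,'sc1'); crop(s,330,190,60,80,7,'sc2')
crop(t,165,210,80,60,8,'tc3')
E
```

```text
(no output)
```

View pics/tc1.png

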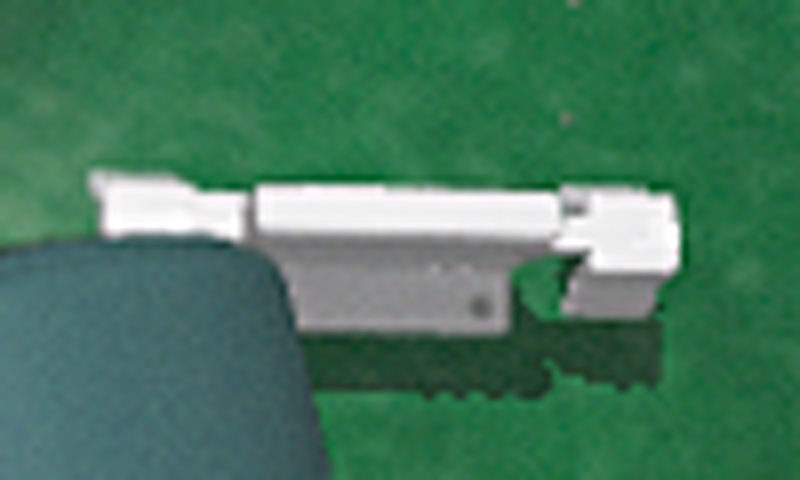

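View pics/tc2.png

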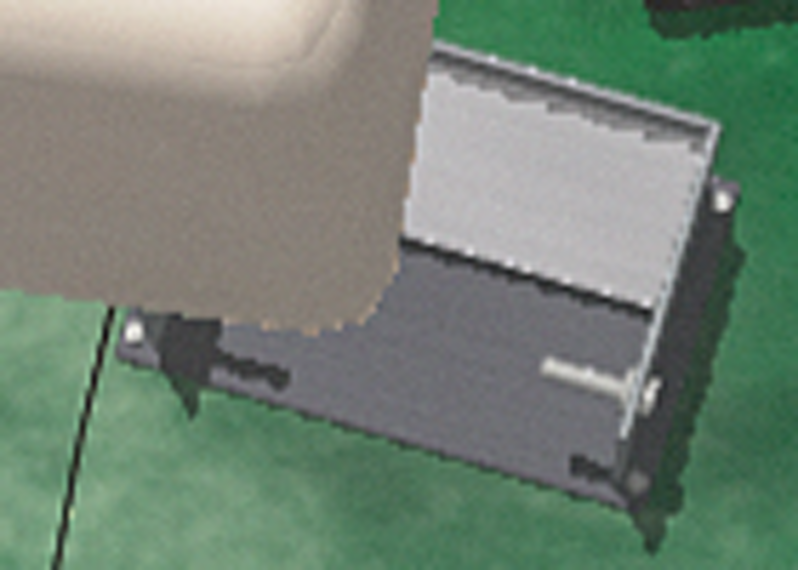

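View pics/sc1.png

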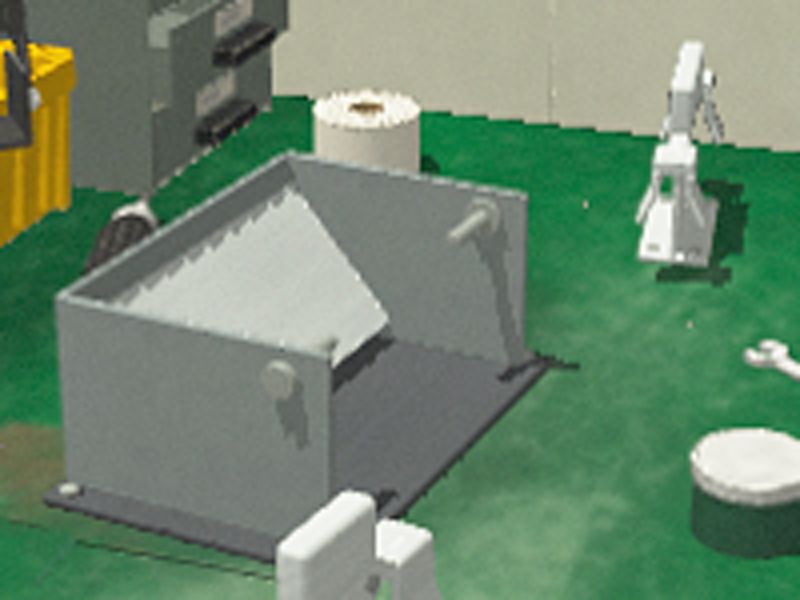

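View pics/sc2.png

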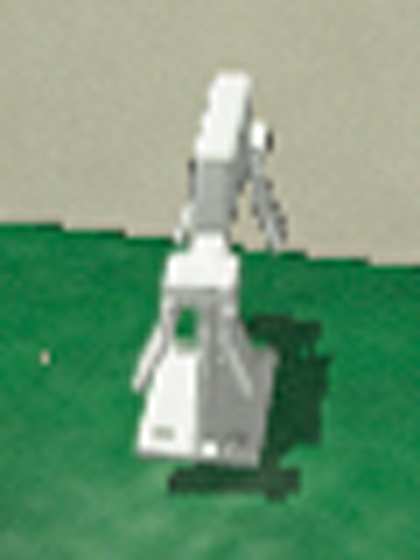

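View pics/tc3.png

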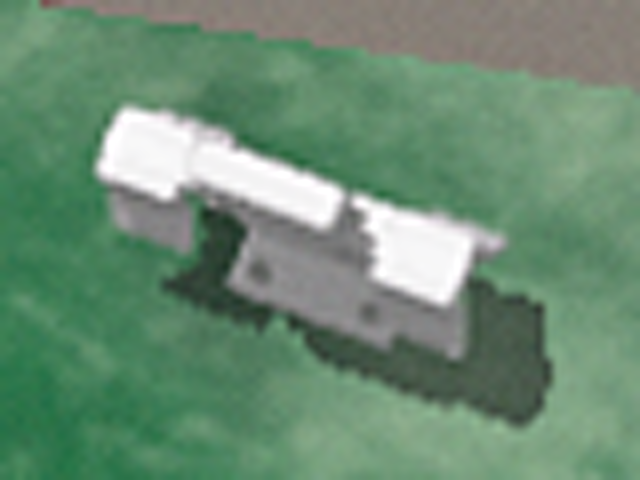

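```bash
cat > m.py <<'E'
from h import *
T=load('top0');S=load('side0')
c=lambda p,o,k:np.array(p,float)/k+np.array(o)-0.0
np.set_printoptions(precision=4,suppress=True)
tc=lambda p:c(p,(390,250),8); sc=lambda p:c(p,(330,190),7)
print('ridge', tri(T,tc((407,213)),S,sc((224,117))))
q=onz(T,[tc(p) for p in((255,186),(560,192),(555,240),(255,235))],.121);print(q)
print(np.linalg.norm(q[0]-q[1]),np.linalg.norm(q[1]-q[2]))
d=q[0]+q[3]-q[1]-q[2];print('ang rail from y',np.degrees(np.arctan2(-d[0],d[1])))
tb=lambda p:c(p,(240,170),5.7); sb=lambda p:c(p,(190,190),4)
print('R back',tri(T,tb((718,124)),S,sb((290,155))))
print('R front',tri(T,tb((622,455)),S,sb((525,195))))
print('pin tipR',tri(T,tb((545,367)),S,sb((453,239))))
print('pin bossR',tri(T,tb((640,395)),S,sb((487,215))))
r=onz(S,[sb(p) for p in((525,195),(290,155),(60,297),(328,356))],.112);print(r)
print('side RF,RB,LB,LF; back width',np.linalg.norm(r[1]-r[2]),np.linalg.norm(r[0]-r[3]),np.linalg.norm(r[0]-r[1]))
print('boss L', onz(S,[sb((278,380))],.095), 'boss R',onz(S,[sb((487,213))],.095),'tipR',onz(S,[sb((453,239))],.095))
print('top: R tip',onz(T,[tb((545,367)),tb((640,395))],.095))
E
python3 m.py
```

```text
ridge (array([ 0.4503, -0.3183,  0.1187]), np.float64(0.001327476263363076))
[[ 0.4509 -0.2689  0.121 ]
 [ 0.4629 -0.3659  0.121 ]
 [ 0.4474 -0.366   0.121 ]
 [ 0.4354 -0.2708  0.121 ]]
0.09773793402381714 0.01550581620160083
ang rail from y 7.099951716148886
R back (array([ 0.6451, -0.1009,  0.11  ]), np.float64(0.00019733976907269473))
R front (array([ 0.4912, -0.0778,  0.1112]), np.float64(0.010742491772832926))
pin tipR (array([ 0.5252, -0.0384,  0.0966]), np.float64(0.0026482881370910416))
pin bossR (array([ 0.5187, -0.0829,  0.0948]), np.float64(0.0021204696604761675))
[[ 0.4965 -0.0775  0.112 ]
 [ 0.6433 -0.0959  0.112 ]
 [ 0.6789  0.1312  0.112 ]
 [ 0.53    0.1531  0.112 ]]
side RF,RB,LB,LF; back width 0.22987979419027837 0.23298364976691052 0.14792560590120188
boss L [[0.5558 0.1519 0.095 ]] boss R [[ 0.5206 -0.0858  0.095 ]] tipR [[ 0.5277 -0.0425  0.095 ]]
top: R tip [[ 0.5242 -0.0386  0.095 ]
 [ 0.5176 -0.0831  0.095 ]]
```

```bash
cat > g.py <<'E'
from h import *
from scipy.spatial.transform import Rotation as Ro
import sys
np.set_printoptions(precision=4,suppress=True)
def goal(p,yaw):
    e=env.sense(); R=Ro.from_quat(e['tool_rot']); M=R.as_matrix()
    a=np.radians(yaw); fx=np.array([np.cos(a),np.sin(a),0])
    best=None
    for sg in(1,-1):
        z=sg*fx; y=np.array([0,0,-1.]); G=Ro.from_matrix(np.c_[np.cross(y,z),y,z])
        rv=np.degrees((R.inv()*G).as_rotvec())
        if best is None or np.linalg.norm(rv)<np.linalg.norm(best): best=rv
    print('t',round(e['clock'],2),'pos',e['tool_pos'],'F',e['force'],'w',round(e['grip_width'],4),'q6',e['qpos'].round(2))
    print('axes x',M[:,0],'z',M[:,2]); print('turn',best,'shift',M.T@(np.array(p)-e['tool_pos']),'world d',np.array(p)-e['tool_pos'])
if __name__=='__main__':
    a=list(map(float,sys.argv[1:])); goal(a[:3],a[3])
E
python3 g.py .4495 -.318 .25 7.1
```

```text
t 0.1 pos [ 0.2569 -0.5416  0.2495] F [-0.6566  0.6978 -1.1457] w 0.0853 q6 [-1.24  0.36  1.51 -0.    1.27 -0.12]
axes x [-0.9036 -0.4285 -0.0002] z [ 0.4285 -0.9036 -0.0016]
turn [  0.0751 -71.7293  -0.0678] shift [-0.2698 -0.0002 -0.1195] world d [0.1926 0.2236 0.0005]
```

Emit:
servo_tool --rows '[[[0, -6, 0, -0.015, 0, -0.007, 0.085], [0, -6, 0, -0.027, 0, -0.014, 0.085], [0, -6, 0, -0.027, 0, -0.015, 0.085], [0, -6, 0, -0.027, 0, -0.015, 0.085], [0, -6, 0, -0.027, 0, -0.015, 0.085], [0, -6, 0, -0.027, 0, -0.015, 0.085], [0, 0, 0, 0, 0, 0, 0.085]]]'

```text
clock: 0.68
tool_pos: [0.3126, -0.378, 0.2455]
tool_rot: [-0.369, 0.606, -0.601, 0.369]
force: [-0.3, 1.2, 0.4]
grip_width: 0.0847
```

```bash
python3 g.py .4495 -.318 .25 7.1
```

```text
t 0.68 pos [ 0.3126 -0.378   0.2455] F [-0.3363  1.1645  0.3762] w 0.0847 q6 [-1.02  0.21  1.74  0.    1.2  -0.55]
axes x [-0.4561 -0.8899 -0.0044] z [ 0.8899 -0.4561 -0.0061]
turn [  0.266  -34.2338  -0.3475] shift [-0.1158 -0.0046  0.0944] world d [0.1369 0.06   0.0045]
```

Emit:
servo_tool --rows '[[[0, -6, 0, -0.019, 0, 0.016, 0.085], [0, -6, 0, -0.018, 0, 0.018, 0.085], [0, -6, 0, -0.016, 0, 0.019, 0.085], [0, -6, 0, -0.013, 0, 0.021, 0.085], [0, -6, 0, -0.011, 0, 0.022, 0.085], [0, -5, 0, -0.009, 0, 0.023, 0.085], [0, 0, 0, 0, 0, 0, 0.085], [0, 0, 0, 0, 0, 0, 0.085]]]'

```text
clock: 1.35
tool_pos: [0.4529, -0.312, 0.2433]
tool_rot: [-0.538, 0.462, -0.454, 0.54]
force: [0.4, 0.2, 0.6]
grip_width: 0.0848
```

```bash
python3 g.py .4495 -.318 .25 7.1; python3 - <<'E'
from h import *
snap('top','top1');snap('side','side1')
t=cv2.imread('pics/top1.png');s=cv2.imread('pics/side1.png')
cv2.imwrite('pics/c1.png',np.vstack([cv2.resize(t[180:320,200:520],(800,350)),cv2.resize(s[130:280,250:550],(500,250)) if 0 else cv2.resize(s[160:260,190:510],(800,250))]))
E
```

```text
t 1.35 pos [ 0.4529 -0.312   0.2433] F [0.4443 0.2383 0.5717] w 0.0848 q6 [-0.73  0.3   1.62  0.    1.23 -0.89]
axes x [ 0.1623 -0.9867 -0.0099] z [ 0.9867  0.1623 -0.0055]
turn [ 0.328   2.2398 -0.5617] shift [ 0.0053 -0.0068 -0.0044] world d [-0.0034 -0.006   0.0067]
```

View pics/c1.png

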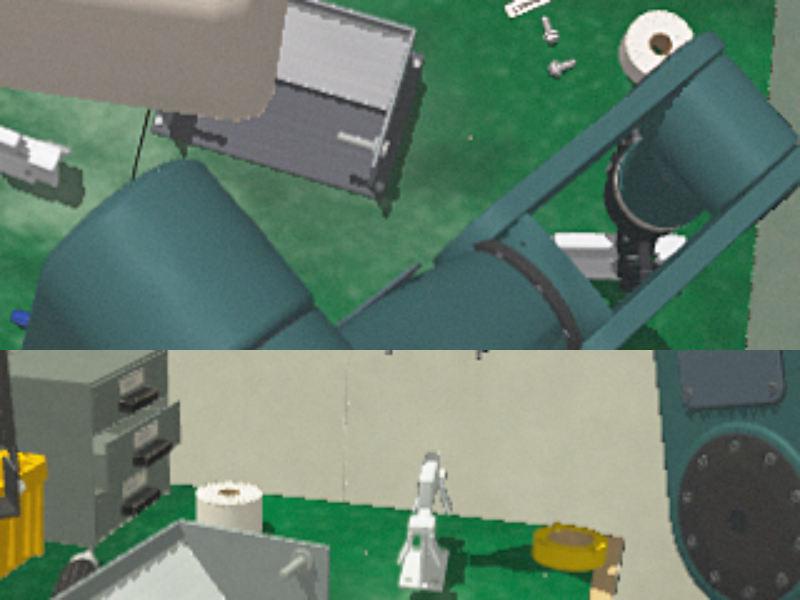

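View pics/top1.png

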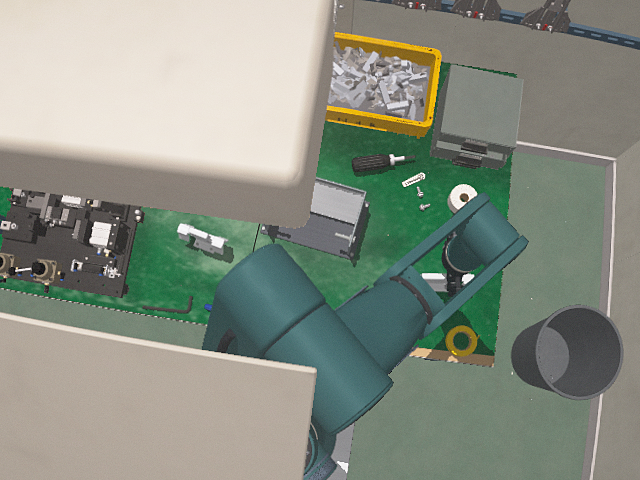

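View pics/side1.png

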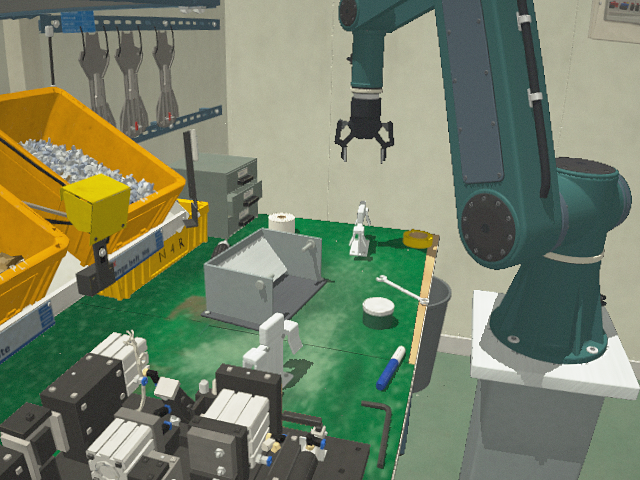

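```bash
python3 - <<'E'
from h import *
T=load('top1')
o,_=ray(T,[[0,0]])
for z in(1.3,1.0,.8,.6,0.3): print(z,proj(T,[[0,0,z],[.2,0,z],[.4,0,z],[.2,.3,z]]).round().tolist(), onz(T,[[297,225],[303,180],[335,0],[315,370]],z).round(2).tolist())
E
```

```text
1.3 [[171.0, 639.0], [219.0, 315.0], [276.0, 17.0], [-159.0, 242.0]] [[0.26, -0.04, 1.3], [0.29, -0.04, 1.3], [0.42, -0.04, 1.3], [0.18, -0.06, 1.3]]
1.0 [[238.0, 526.0], [267.0, 340.0], [297.0, 162.0], [12.0, 295.0]] [[0.33, -0.01, 1.0], [0.38, -0.01, 1.0], [0.62, -0.01, 1.0], [0.18, -0.05, 1.0]]
0.8 [[259.0, 491.0], [281.0, 347.0], [303.0, 208.0], [77.0, 313.0]] [[0.37, 0.0, 0.8], [0.44, 0.01, 0.8], [0.75, 0.0, 0.8], [0.18, -0.05, 0.8]]
0.6 [[272.0, 469.0], [290.0, 351.0], [308.0, 237.0], [121.0, 324.0]] [[0.42, 0.02, 0.6], [0.5, 0.02, 0.6], [0.88, 0.02, 0.6], [0.18, -0.05, 0.6]]
0.3 [[284.0, 447.0], [298.0, 355.0], [312.0, 266.0], [165.0, 334.0]] [[0.49, 0.05, 0.3], [0.59, 0.05, 0.3], [1.08, 0.05, 0.3], [0.17, -0.04, 0.3]]
```

Emit:
servo_tool --rows '[[[0.3, 2.2, -0.6, 0.005, 0.01, -0.004, 0.085], [0, 0, 0, 0, 0.02, 0, 0.085], [0, 0, 0, 0, 0.025, 0, 0.085], [0, 0, 0, 0, 0.015, 0, 0.085], [0, 0, 0, 0, 0, 0, 0.085]]]'

```text
clock: 1.87
tool_pos: [0.4449, -0.3224, 0.1729]
tool_rot: [0.527, -0.471, 0.474, -0.525]
force: [0.1, -0.4, -0.2]
grip_width: 0.0851
```

```bash
python3 g.py .4495 -.318 .11 7.1; python3 - <<'E'
from h import *
S=snap('side','side2')
s=S['pixels'];cv2.imwrite('pics/c2.png',cv2.resize(s[120:270,300:440],None,fx=4,fy=4,interpolation=cv2.INTER_CUBIC))
print(proj(S,[env.sense()['tool_pos'],[.4495,-.318,.104]]))
E
```

```text
t 1.87 pos [ 0.4449 -0.3224  0.1729] F [ 0.068  -0.3787 -0.2166] w 0.0851 q6 [-0.75  0.37  1.71 -0.    1.06 -0.86]
axes x [ 0.1085 -0.9941  0.0051] z [0.9941 0.1085 0.0008]
turn [-0.0446 -0.8712  0.2945] shift [-0.0042  0.0629  0.005 ] world d [ 0.0046  0.0044 -0.0629]
[[365.62296836 186.09798391]
 [362.25091114 212.17924202]]
```

View pics/c2.png

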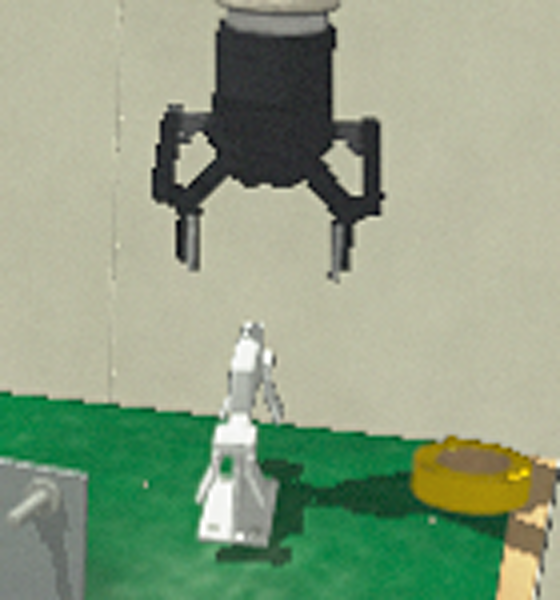

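Emit:
servo_tool --rows '[[[0, -0.9, 0.3, -0.004, 0.008, 0.005, 0.085], [0, 0, 0, 0, 0.015, 0, 0.085], [0, 0, 0, 0, 0.015, 0, 0.085], [0, 0, 0, 0, 0.015, 0, 0.085], [0, 0, 0, 0, 0.007, 0, 0.085], [0, 0, 0, 0, 0, 0, 0.085]]]'

```text
clock: 2.42
tool_pos: [0.4526, -0.3221, 0.117]
tool_rot: [-0.529, 0.465, -0.472, 0.53]
force: [0.2, 0.2, 0.4]
grip_width: 0.0846
```

```bash
python3 g.py .4495 -.318 .11 7.1
```

```text
t 2.42 pos [ 0.4526 -0.3221  0.117 ] F [0.1828 0.1792 0.3989] w 0.0846 q6 [-0.74  0.45  1.76  0.    0.93 -0.87]
axes x [ 0.122  -0.9925  0.0074] z [0.9925 0.122  0.0082]
turn [-0.4719 -0.0929  0.4219] shift [-0.0045  0.007  -0.0026] world d [-0.0031  0.0041 -0.007 ]
```

Emit:
servo_tool --rows '[[[-0.5, 0, 0.4, -0.004, 0.007, -0.003, 0.085], [0, 0, 0, 0, 0, 0, 0.085]]]'

```text
clock: 2.58
tool_pos: [0.4496, -0.3189, 0.1107]
tool_rot: [0.53, -0.468, 0.469, -0.529]
force: [-0.2, 1.1, -0.9]
grip_width: 0.085
```

```bash
python3 g.py .4495 -.318 .11 7.1;python3 - <<'E'
from h import *
S=snap('side','side3')
s=S['pixels'];cv2.imwrite('pics/c3.png',cv2.resize(s[150:270,310:430],None,fx=5,fy=5,interpolation=cv2.INTER_CUBIC))
E
```

```text
t 2.58 pos [ 0.4496 -0.3189  0.1107] F [-0.2108  1.0554 -0.8733] w 0.085 q6 [-0.74  0.45  1.76 -0.    0.92 -0.86]
axes x [ 0.1219 -0.9925  0.0008] z [ 0.9925  0.1219 -0.0001]
turn [ 0.0079 -0.0974  0.0479] shift [-0.0009  0.0007  0.    ] world d [-0.0001  0.0009 -0.0007]
```

View pics/c3.png

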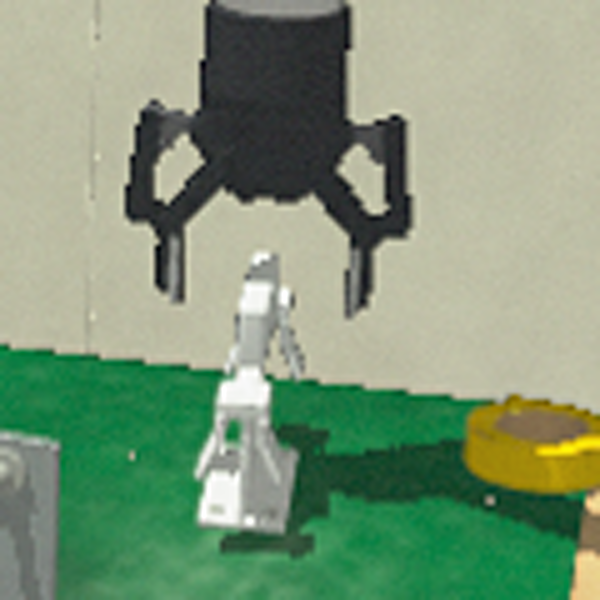

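Emit:
servo_tool --rows '[[[0, 0, 0, 0, 0, 0, 0.05], [0, 0, 0, 0, 0, 0, 0.03], [0, 0, 0, 0, 0, 0, 0.0], [0, 0, 0, 0, 0, 0, 0.0], [0, 0, 0, 0, 0, 0, 0.0], [0, 0, 0, 0, 0, 0, 0.0], [0, 0, 0, 0, 0, 0, 0.0], [0, 0, 0, 0, 0, 0, 0.0]]]' --newtons 30

```text
clock: 3.3
tool_pos: [0.4519, -0.321, 0.1143]
tool_rot: [0.53, -0.466, 0.471, -0.529]
force: [-0.1, 0.1, -0.2]
grip_width: 0.0157
```

```bash
python3 g.py .4495 -.318 .16 7.1;python3 - <<'E'
from h import *
S=snap('side','side4')
s=S['pixels'];cv2.imwrite('pics/c4.png',cv2.resize(s[150:270,310:430],None,fx=5,fy=5,interpolation=cv2.INTER_CUBIC))
E
```

```text
t 3.3 pos [ 0.4519 -0.321   0.1143] F [-0.1042  0.0811 -0.2353] w 0.0157 q6 [-0.74  0.45  1.76 -0.    0.92 -0.86]
axes x [ 0.1222 -0.9925  0.0067] z [0.9925 0.1223 0.0047]
turn [-0.2712 -0.077   0.3825] shift [-0.003  -0.0457 -0.0018] world d [-0.0024  0.003   0.0457]
```

View pics/c4.png

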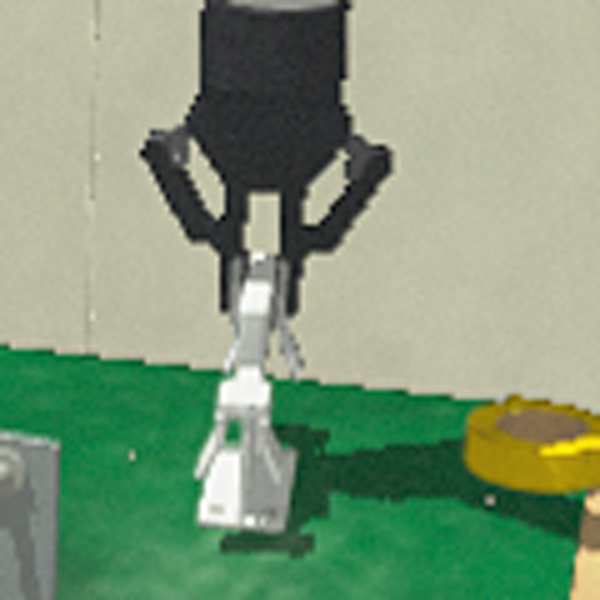

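Emit:
servo_tool --rows '[[[0, 0, 0, 0, 0, 0, 0.0], [0, 0, 0, 0, 0, 0, 0.0], [0, 0, 0, 0, -0.004, 0, 0.0], [0, 0, 0, 0, -0.008, 0, 0.0], [0, 0, 0, 0, -0.012, 0, 0.0], [0, 0, 0, 0, -0.012, 0, 0.0], [0, 0, 0, 0, 0, 0, 0.0]]]' --newtons 90

```text
clock: 3.93
tool_pos: [0.4499, -0.319, 0.1509]
tool_rot: [0.53, -0.468, 0.469, -0.529]
force: [0.7, -1.2, -3.5]
grip_width: 0.0146
```

```bash
python3 g.py .4495 -.318 .16 7.1;python3 - <<'E'
from h import *
S=snap('side','side5')
s=S['pixels'];cv2.imwrite('pics/c5.png',cv2.resize(s[110:270,310:430],None,fx=5,fy=5,interpolation=cv2.INTER_CUBIC)[200:])
E
```

```text
t 3.93 pos [ 0.4499 -0.319   0.1509] F [ 0.6952 -1.189  -3.5289] w 0.0146 q6 [-0.74  0.4   1.73 -0.    1.01 -0.86]
axes x [ 0.1223 -0.9925  0.0018] z [0.9925 0.1223 0.0006]
turn [-0.0371 -0.0733  0.1045] shift [-0.0011 -0.0091 -0.0003] world d [-0.0004  0.001   0.0091]
```

View pics/c5.png

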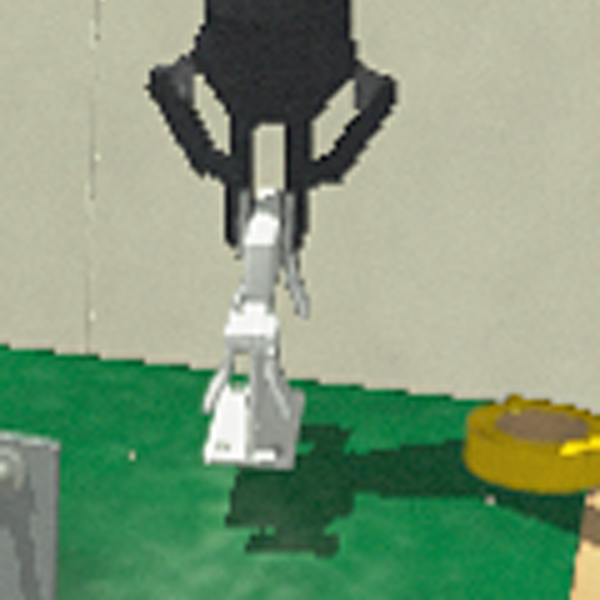

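Emit:
servo_tool --rows '[[[0, 0, 0, 0, -0.01, 0, 0.0], [0, 0, 0, 0, -0.02, 0, 0.0], [0, 0, 0, 0, -0.025, 0, 0.0], [0, 0, 0, 0, -0.025, 0, 0.0], [0, 0, 0, 0, -0.025, 0, 0.0], [0, 0, 0, 0, -0.015, 0, 0.0], [0, 0, 0, 0, 0, 0, 0.0]]]'

```text
clock: 4.57
tool_pos: [0.4463, -0.3157, 0.2731]
tool_rot: [0.53, -0.472, 0.465, -0.529]
force: [0.4, -0.2, -2.3]
grip_width: 0.0145
```

Emit:
servo_tool --rows '[[[0, 1, 0, -0.01, 0, 0.004, 0.0], [0, 1, 0, -0.02, 0, 0.008, 0.0], [0, 1, 0, -0.028, 0, 0.01, 0.0], [0, 1, 0, -0.028, 0, 0.01, 0.0], [0, 1, 0, -0.028, 0, 0.01, 0.0], [0, 1, 0, -0.028, 0, 0.01, 0.0], [0, 1, 0, -0.015, 0, 0.005, 0.0], [0, 0, 0, 0, 0, 0, 0.0]]]'

```text
clock: 5.23
tool_pos: [0.4906, -0.1492, 0.2669]
tool_rot: [-0.499, 0.509, -0.497, 0.496]
force: [0.1, -0.2, -2.7]
grip_width: 0.014
```

```bash
python3 g.py .535 .032 .26 -8.5;python3 - <<'E'
from h import *
snap('side','side6');snap('top','top6')
E
```

```text
t 5.23 pos [ 0.4906 -0.1492  0.2669] F [ 0.1434 -0.2239 -2.7137] w 0.014 q6 [-0.43  0.23  1.66  0.    1.27 -0.42]
axes x [-0.0114 -0.9999 -0.0091] z [ 0.9998 -0.0112 -0.0158]
turn [ 0.9382  7.8513 -0.459 ] shift [-0.1816  0.0079  0.0425] world d [ 0.0444  0.1812 -0.0069]
```

View pics/top6.png

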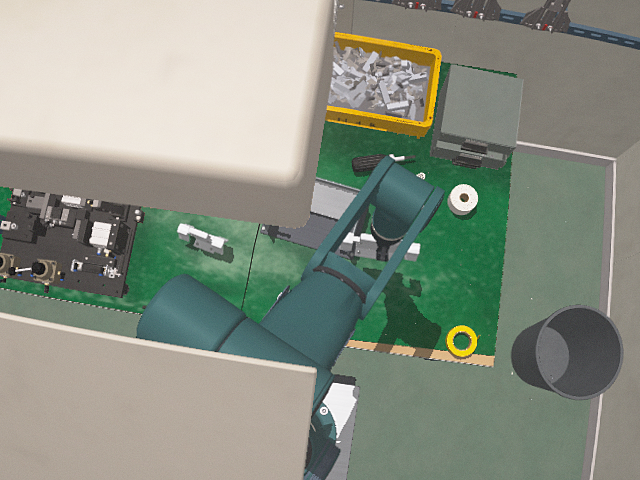

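View pics/side6.png

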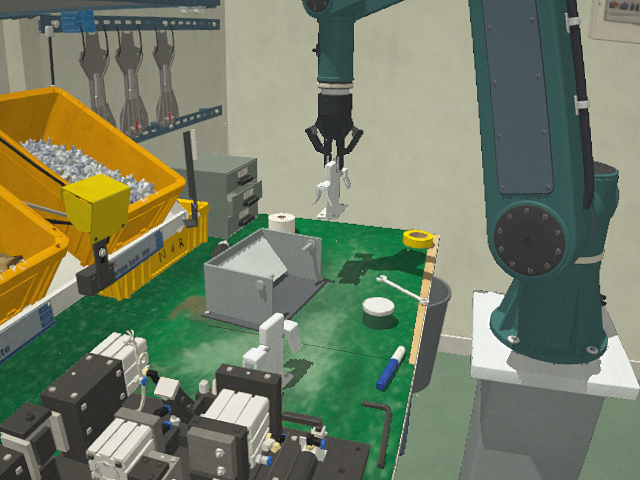

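Emit:
servo_tool --rows '[[[0.5, 1.5, -0.3, -0.01, 0.006, 0.002, 0.0], [0, 1.5, 0, -0.02, 0.006, 0.005, 0.0], [0, 1.5, 0, -0.025, 0.006, 0.007, 0.0], [0, 1.5, 0, -0.02, 0, 0.005, 0.0], [0, 0, 0, -0.01, 0, 0.003, 0.0], [0, 0, 0, 0, 0, 0, 0.0]]]'

```text
clock: 5.83
tool_pos: [0.5165, -0.074, 0.2454]
tool_rot: [-0.471, 0.532, -0.528, 0.464]
force: [-0.4, -0.8, -2.9]
grip_width: 0.0145
```

```bash
python3 g.py .535 .032 .245 -8.5;python3 - <<'E'
from h import *
snap('side','side7');snap('top','top7')
print(env.sense()['effort'])
E
```

```text
t 5.83 pos [ 0.5165 -0.074   0.2454] F [-0.3874 -0.8176 -2.9461] w 0.0145 q6 [-0.27  0.26  1.68 -0.01  1.22 -0.14]
axes x [-0.1246 -0.9922  0.0044] z [ 0.9922 -0.1246 -0.0104]
turn [0.5907 1.3431 0.2566] shift [-0.1075 -0.0002  0.0051] world d [ 0.0185  0.106  -0.0004]
[  0.83297197 -46.01842761 -27.79619873   0.10917831   0.05118213
   0.06373907]
```

View pics/top7.png

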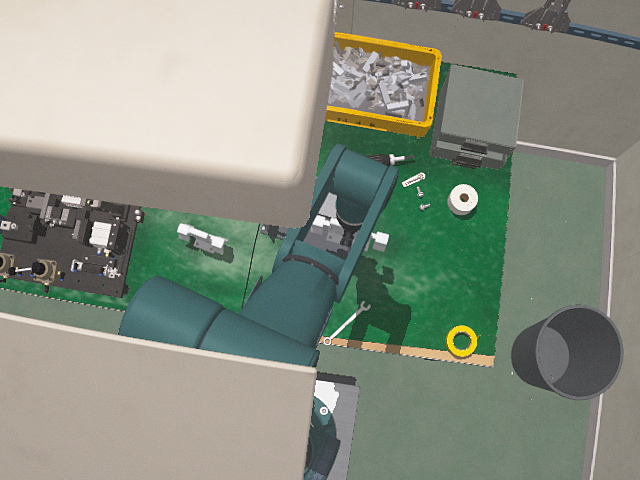

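View pics/side7.png

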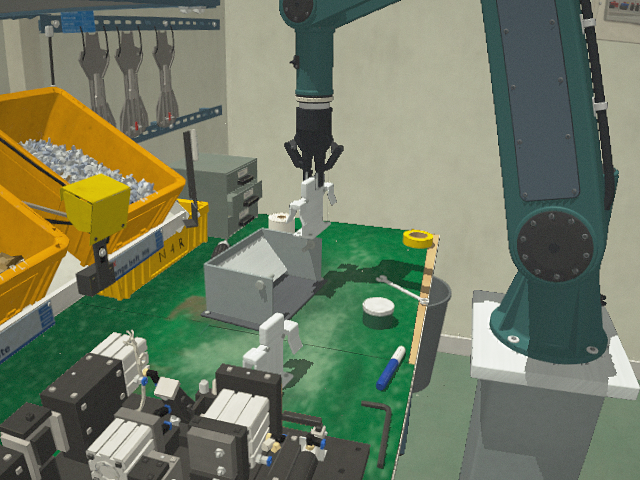

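Emit:
servo_tool --rows '[[[0.5, 1.3, 0.2, -0.01, 0, 0.001, 0.0], [0, 0, 0, -0.018, 0, 0.001, 0.0], [0, 0, 0, -0.01, 0, 0.001, 0.0], [0, 0, 0, 0, 0, 0, 0.0]]]'

```text
clock: 6.27
tool_pos: [0.5242, -0.0437, 0.2457]
tool_rot: [0.462, -0.535, 0.538, -0.459]
force: [1.1, -0.5, -3.5]
grip_width: 0.0143
```

```bash
python3 g.py .535 .032 .245 -8.5;python3 - <<'E'
from h import *
s=snap('top','top8')['pixels'];cv2.imwrite('pics/c8.png',cv2.resize(s[100:300,230:430],None,fx=3,fy=3,interpolation=cv2.INTER_CUBIC))
print(env.sense()['effort'])
E
```

```text
t 6.27 pos [ 0.5242 -0.0437  0.2457] F [ 1.1091 -0.4783 -3.4988] w 0.0143 q6 [-0.21  0.26  1.67 -0.01  1.21 -0.06]
axes x [-0.1512 -0.9885  0.0059] z [ 0.9885 -0.1513 -0.0007]
turn [ 0.0415 -0.1994  0.3354] shift [-0.0765  0.0003 -0.0008] world d [ 0.0108  0.0757 -0.0007]
[ 8.38645566e-01 -4.63300216e+01 -2.78377050e+01  2.04995340e-01
  1.07304190e-02  1.34964944e-01]
```

View pics/c8.png

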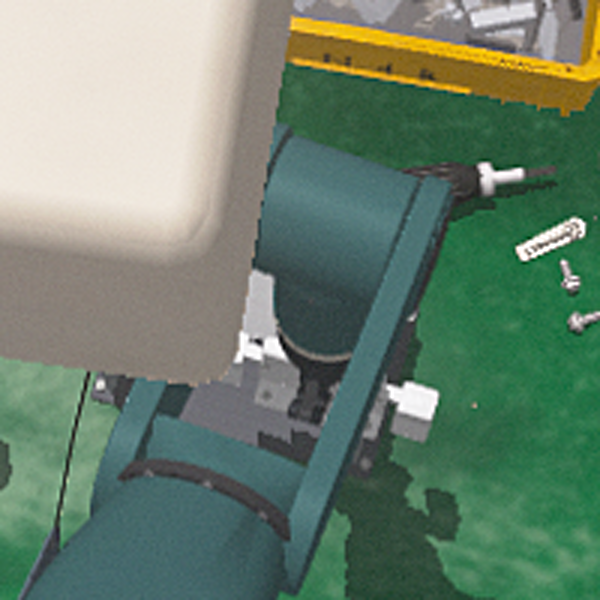

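Emit:
servo_tool --rows '[[[0, -0.2, 0.3, -0.01, 0, 0, 0.0], [0, 0, 0, -0.02, 0, 0, 0.0], [0, 0, 0, -0.01, 0, 0, 0.0], [0, 0, 0, 0, 0, 0, 0.0]]]'

```text
clock: 6.65
tool_pos: [0.5302, -0.0065, 0.2458]
tool_rot: [0.462, -0.535, 0.537, -0.46]
force: [-0.3, 0.5, -4.4]
grip_width: 0.0143
```

```bash
python3 g.py .535 .032 .245 -8.5;python3 - <<'E'
from h import *
s=snap('top','top9')['pixels'];cv2.imwrite('pics/c9.png',cv2.resize(s[100:300,230:430],None,fx=3,fy=3,interpolation=cv2.INTER_CUBIC))
print(env.sense()['effort'])
E
```

```text
t 6.65 pos [ 0.5302 -0.0065  0.2458] F [-0.2983  0.5333 -4.412 ] w 0.0143 q6 [-0.14  0.26  1.67 -0.    1.21  0.01]
axes x [-0.1491 -0.9888  0.0028] z [ 0.9888 -0.1491 -0.0003]
turn [ 0.0198 -0.0757  0.1578] shift [-0.0388  0.0007 -0.001 ] world d [ 0.0048  0.0385 -0.0008]
[ 4.83615305e-01 -4.68326676e+01 -2.79695892e+01  1.01557192e-01
  3.62002043e-03  1.28983674e-01]
```

View pics/c9.png

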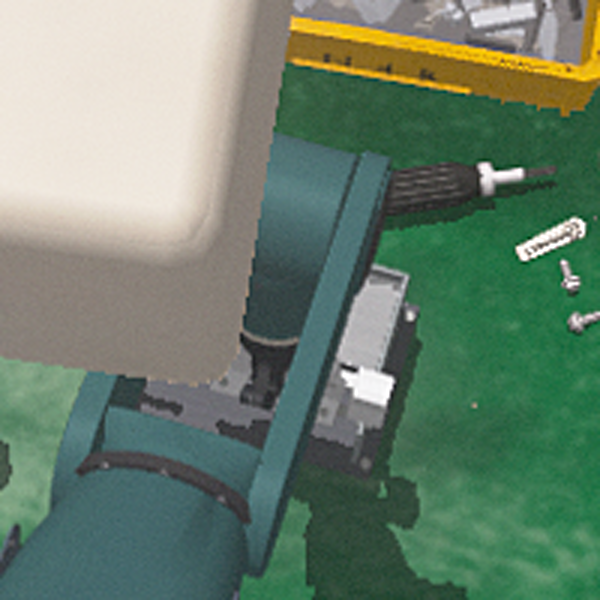

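Emit:
servo_tool --rows '[[[0, 0, 0, -0.01, 0, 0, 0.0], [0, 0, 0, -0.02, 0, 0, 0.0], [0, 0, 0, -0.009, 0, 0, 0.0], [0, 0, 0, 0, 0, 0, 0.0], [0, 0, 0, 0, 0, 0, 0.0]]]'

```text
clock: 7.12
tool_pos: [0.5362, 0.0315, 0.2456]
tool_rot: [0.463, -0.535, 0.537, -0.46]
force: [-0.0, 0.4, -2.5]
grip_width: 0.0144
```

```bash
python3 g.py .535 .032 .245 -8.5;python3 - <<'E'
from h import *
s=snap('top','top10')['pixels'];cv2.imwrite('pics/c10.png',cv2.resize(s[180:280,230:390],None,fx=5,fy=5,interpolation=cv2.INTER_CUBIC))
s=snap('side','side10')['pixels'];cv2.imwrite('pics/d10.png',cv2.resize(s[150:350,180:380],None,fx=3,fy=3,interpolation=cv2.INTER_CUBIC))
print(env.sense()['effort'])
E
```

```text
t 7.12 pos [0.5362 0.0315 0.2456] F [-0.0192  0.3677 -2.5089] w 0.0144 q6 [-0.07  0.27  1.65 -0.01  1.22  0.08]
axes x [-0.1487 -0.9889  0.0056] z [ 0.9889 -0.1487 -0.0004]
turn [ 0.0233 -0.0526  0.319 ] shift [-0.0003  0.0006 -0.0012] world d [-0.0012  0.0005 -0.0006]
[ 4.22219541e-01 -4.76418221e+01 -2.80626351e+01  2.84869928e-02
  1.48922583e-03  8.41460220e-03]
```

View pics/c10.png

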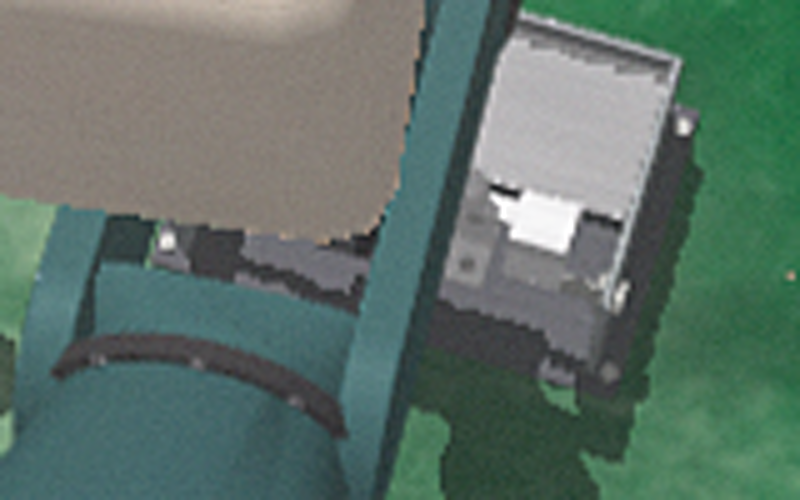

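View pics/d10.png

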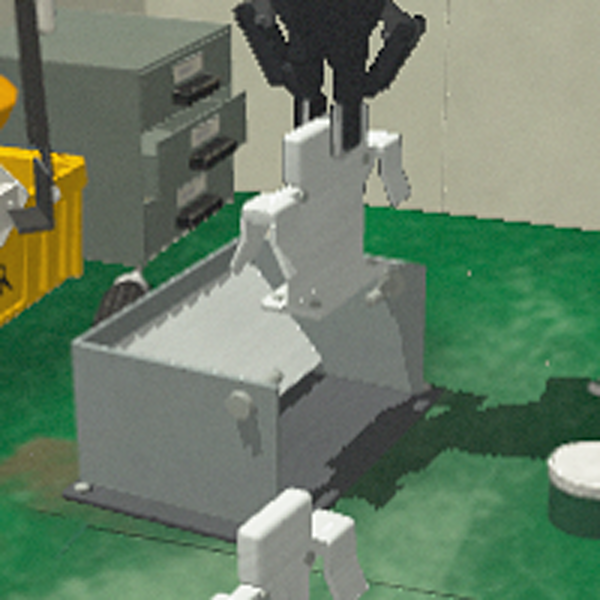

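```bash
python3 - <<'E'
from h import *
S=load('side10');T=load('top10')
a=np.radians(-8.5);X=np.array([np.cos(a),np.sin(a),0]);Y=np.array([-np.sin(a),np.cos(a),0])
tcp=np.array([.5362,.0315,.2456]); e=.008
g=tcp-[0,0,e]
pts={}
for sx in(-8,8):
  for y in(-50,50): pts[f'r{sx}{y}']=g+X*sx/1e3+Y*y/1e3+[0,0,.017]
for y in(-94,94): pts[f'rail{y}']=g+Y*y/1e3+[0,0,-.017]
for y in(-94,94,64,-64): pts[f'hinge{y}']=g+Y*y/1e3+[0,0,-.034]
pin=np.array([.535,.032,.095])
for y in(-113,-71,71,113): pts[f'pin{y}']=pin+Y*y/1e3
for s,n,(x0,y0,w,h) in((S,'e_side',(235,180,90,110)),(T,'e_top',(310,200,60,60))):
  k=6 if n=='e_side' else 10
  im=cv2.resize(s['pixels'][y0:y0+h,x0:x0+w],None,fx=k,fy=k,interpolation=cv2.INTER_CUBIC)
  for nm,P in pts.items():
    p=proj(s,P)[0]; q=tuple(int(v) for v in ((p-[x0,y0]+.5)*k))
    col=(0,0,255) if nm[0]=='p' else (255,0,0) if nm[:2]!='ra' else (0,255,255)
    cv2.circle(im,q,3,col,-1)
  cv2.imwrite(f'pics/{n}.png',im)
E
```

```text
(no output)
```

View pics/e_side.png

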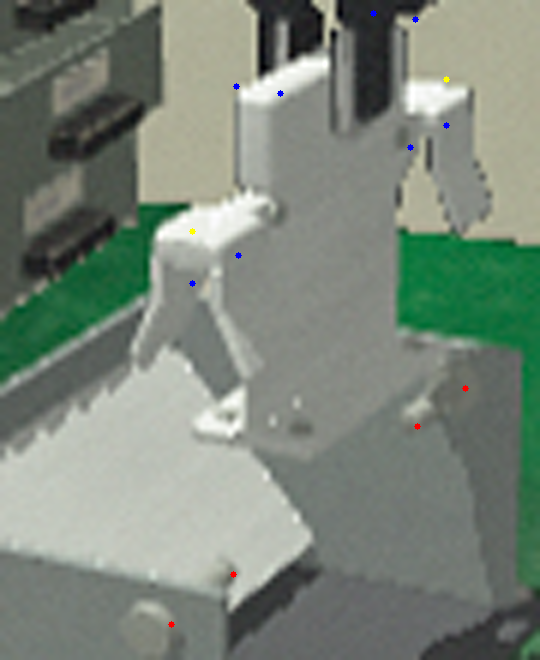

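View pics/e_top.png

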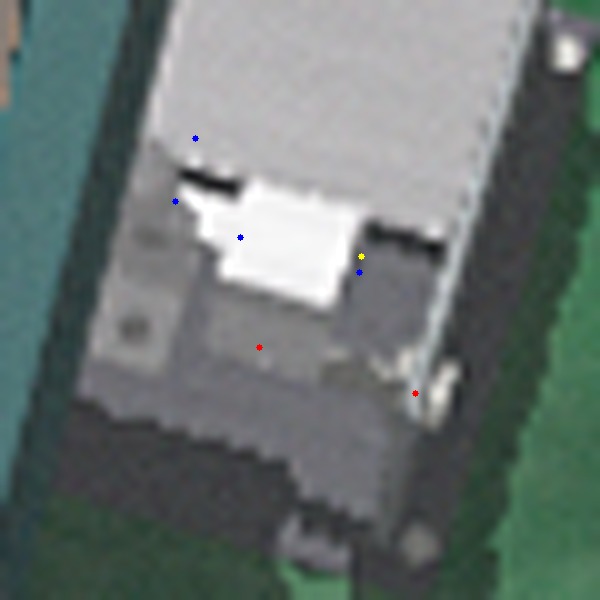

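Emit:
servo_tool --rows '[[[0, 0, 0.2, 0.002, 0.006, 0, 0.0], [0, 0, 0, 0, 0.014, 0, 0.0], [0, 0, 0, 0, 0.016, 0, 0.0], [0, 0, 0, 0, 0.016, 0, 0.0], [0, 0, 0, 0, 0.008, 0, 0.0], [0, 0, 0, 0, 0, 0, 0.0]]]'

```text
clock: 7.72
tool_pos: [0.5364, 0.0244, 0.1832]
tool_rot: [0.461, -0.535, 0.538, -0.46]
force: [-0.5, -0.1, -3.2]
grip_width: 0.0145
```

```bash
cat > ov.py <<'E'
from h import *
import sys
n=sys.argv[1]
S=snap('side','s'+n);T=snap('top','t'+n)
e=env.sense();print(e['force'],e['moment'])
a=np.radians(-8.5);Y=np.array([-np.sin(a),np.cos(a),0]);pin=np.array([.536,.032,.095])
A=[];
for s,(x0,y0,w,h),k in((S,(235,200,90,110),5.4),(T,(310,200,60,60),6)):
  im=cv2.resize(s['pixels'][y0:y0+h,x0:x0+w],None,fx=k,fy=k,interpolation=cv2.INTER_CUBIC)
  A.append(cv2.copyMakeBorder(im,0,600-im.shape[0],0,0,cv2.BORDER_CONSTANT) if im.shape[0]<600 else im[:600])
cv2.imwrite('pics/o%s.png'%n,np.hstack(A)[:, :800])
E
python3 g.py .5365 .031 .19 -8.5; python3 ov.py 11
```

```text
t 7.72 pos [0.5364 0.0244 0.1832] F [-0.5424 -0.1219 -3.1562] w 0.0145 q6 [-0.08  0.34  1.73 -0.    1.07  0.07]
axes x [-0.1521 -0.9884  0.003 ] z [ 0.9884 -0.1521  0.003 ]
turn [-0.1705 -0.2493  0.1708] shift [-0.0065 -0.0068 -0.0009] world d [0.0001 0.0066 0.0068]
[-0.32941607 -0.4039568  -2.77503652] [-0.02672259 -0.0277435  -0.04404284]
```

View pics/o11.png

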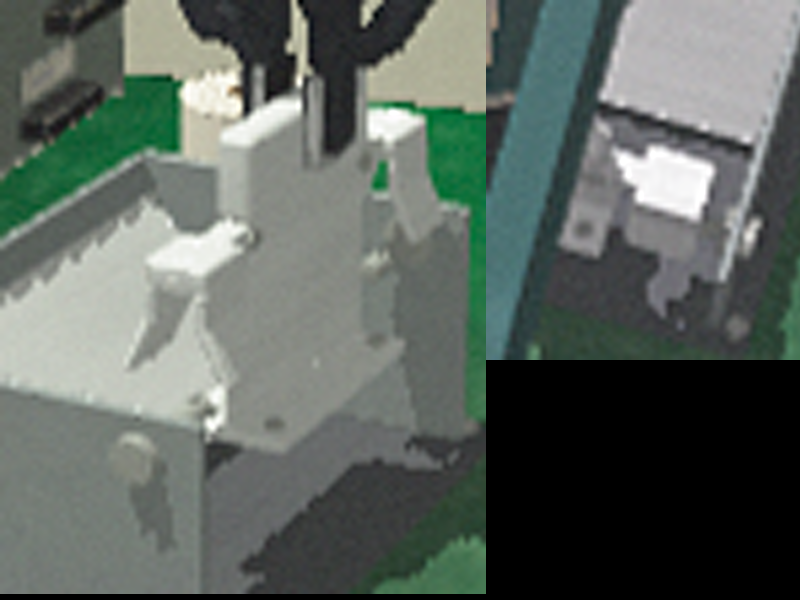

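Emit:
servo_tool --rows '[[[0, -0.2, 0, -0.0055, 0, 0, 0.0], [0, 0, 0, 0, 0, 0, 0.0]]]'

```text
clock: 7.98
tool_pos: [0.5392, 0.0298, 0.1861]
tool_rot: [0.46, -0.534, 0.538, -0.462]
force: [-0.4, -1.0, -2.7]
grip_width: 0.0143
```

```bash
python3 g.py .5365 .03 .16 -8.5; python3 ov.py 12; python3 g.py .5365 .03 .16 -8.5
```

```text
t 7.98 pos [0.5392 0.0298 0.1861] F [-0.4224 -0.9895 -2.6902] w 0.0143 q6 [-0.07  0.34  1.72 -0.    1.07  0.08]
axes x [-0.1493 -0.9888  0.0024] z [ 0.9888 -0.1493  0.0071]
turn [-0.4063 -0.0879  0.1401] shift [ 0.0002  0.026  -0.0029] world d [-0.0027  0.0002 -0.0261]
[-0.19178918 -0.36996707 -2.36547546] [ 0.01882202  0.01449932 -0.00371119]
t 8.08 pos [0.5393 0.0294 0.1862] F [-0.1918 -0.37   -2.3655] w 0.0144 q6 [-0.07  0.34  1.72 -0.    1.07  0.08]
axes x [-0.1489 -0.9888  0.0031] z [ 0.9888 -0.1489  0.0077]
turn [-0.4395 -0.0644  0.1773] shift [-0.0003  0.0262 -0.0031] world d [-0.0028  0.0006 -0.0262]
```

View pics/o12.png

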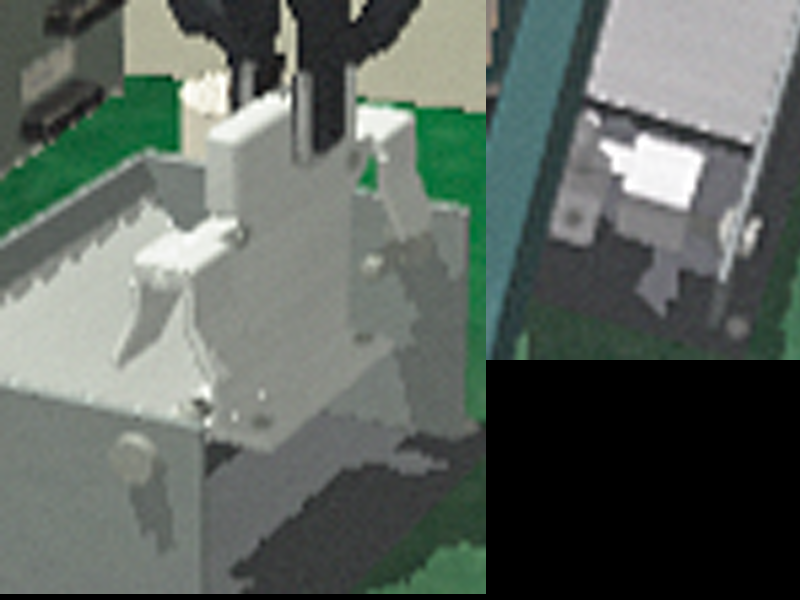

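```bash
python3 - <<'E'
from h import *
np.set_printoptions(precision=4,suppress=True)
T=load('t12');S=load('s12')
f=lambda p:((p[0]-486)/6+310,p[1]/6+200)
g=lambda p:(p[0]/5.4+235,p[1]/5.4+200)
a=np.radians(-8.5);X=np.array([np.cos(a),np.sin(a),0]);Y=np.array([-np.sin(a),np.cos(a),0]);pin=np.array([.536,.032,.095])
for z in(.161,):
  for P in (onz(T,[f((708,150)),f((695,208)),f((637,140)),f((620,192))],z), onz(S,[g((135,262)),g((190,268)),g((200,235)),g((240,225))],z)):
    print(P,((P-pin)@X).round(4),((P-pin)@Y).round(4))
# right rail end tri: side far end right corner
print(tri(T,f((708,150)),S,g((358,112))),tri(T,f((695,208)),S,g((413,113))))
E
```

```text
[[ 0.5374 -0.0644  0.161 ]
 [ 0.5122 -0.0625  0.161 ]
 [ 0.5373 -0.0347  0.161 ]
 [ 0.5144 -0.0309  0.161 ]] [ 0.0156 -0.0095  0.0112 -0.012 ] [-0.0952 -0.097  -0.0658 -0.0654]
[[0.5614 0.1313 0.161 ]
 [0.5414 0.1303 0.161 ]
 [0.5486 0.1001 0.161 ]
 [0.5382 0.0863 0.161 ]] [ 0.0105 -0.0092  0.0024 -0.0058] [0.1019 0.098  0.0692 0.054 ]
(array([ 0.5393, -0.0644,  0.154 ]), np.float64(0.000501312279844351)) (array([ 0.5144, -0.0623,  0.1568]), np.float64(0.0025233023277073607))
```

Emit:
servo_tool --rows '[[[-0.4, 0, 0.2, 0, 0.005, -0.002, 0.0], [0, 0, 0, 0, 0.01, 0, 0.0], [0, 0, 0, 0, 0.008, 0, 0.0], [0, 0, 0, 0, 0.003, 0, 0.0], [0, 0, 0, 0, 0, 0, 0.0]]]'

```text
clock: 8.5
tool_pos: [0.5381, 0.0299, 0.1589]
tool_rot: [0.461, -0.535, 0.536, -0.462]
force: [-0.9, -0.4, -3.5]
grip_width: 0.0145
```

```bash
python3 ov.py 13; python3 g.py .5365 .03 .137 -8.5
```

```text
[-0.19910222 -0.48682994 -2.79335248] [-0.02061473  0.07517949  0.02285005]
t 8.6 pos [0.5384 0.0299 0.1595] F [-0.1991 -0.4868 -2.7934] w 0.0142 q6 [-0.07  0.37  1.75  0.    1.02  0.08]
axes x [-0.148  -0.989  -0.0009] z [ 0.989  -0.1481  0.0036]
turn [-0.2065 -0.014  -0.0517] shift [ 0.0002  0.0225 -0.002 ] world d [-0.0019  0.0001 -0.0225]
```

View pics/o13.png

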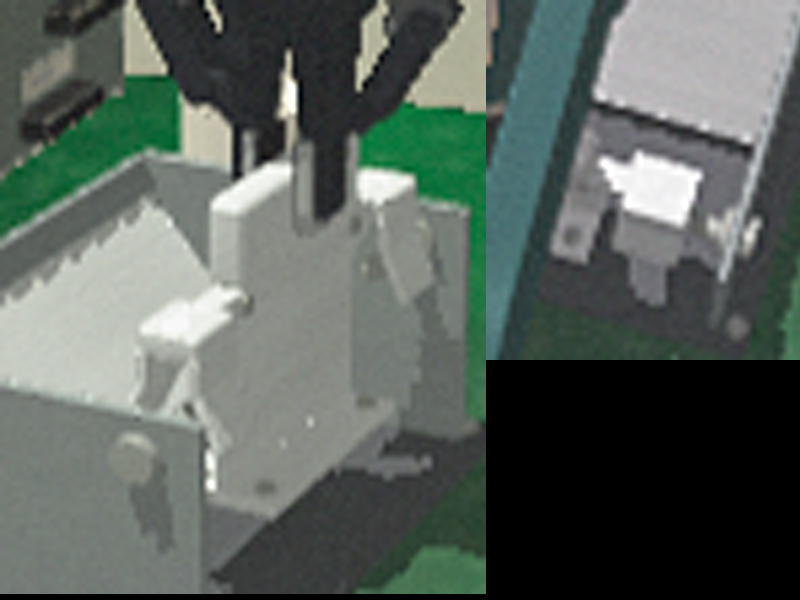

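Emit:
servo_tool --rows '[[[0, 0, 0, 0, 0.004, -0.0015, 0.0], [0, 0, 0, 0, 0.004, 0, 0.0], [0, 0, 0, 0, 0.003, 0, 0.0], [0, 0, 0, 0, 0, 0, 0.0]]]'

```text
clock: 8.93
tool_pos: [0.5374, 0.0301, 0.148]
tool_rot: [0.46, -0.535, 0.537, -0.463]
force: [0.1, 0.5, -3.3]
grip_width: 0.0148
```

```bash
python3 ov.py 14; python3 g.py .5365 .03 .137 -8.5
```

```text
[-0.90076288 -0.30043774 -2.97126637] [ 0.0395052  -0.02434435 -0.00249135]
t 9.03 pos [0.5377 0.0301 0.1484] F [-0.9008 -0.3004 -2.9713] w 0.0144 q6 [-0.07  0.39  1.76  0.    0.99  0.08]
axes x [-0.148 -0.989 -0.001] z [ 0.989  -0.148   0.0055]
turn [-0.3165 -0.0129 -0.0595] shift [ 0.0002  0.0114 -0.0012] world d [-0.0012 -0.0001 -0.0114]
```

View pics/o14.png

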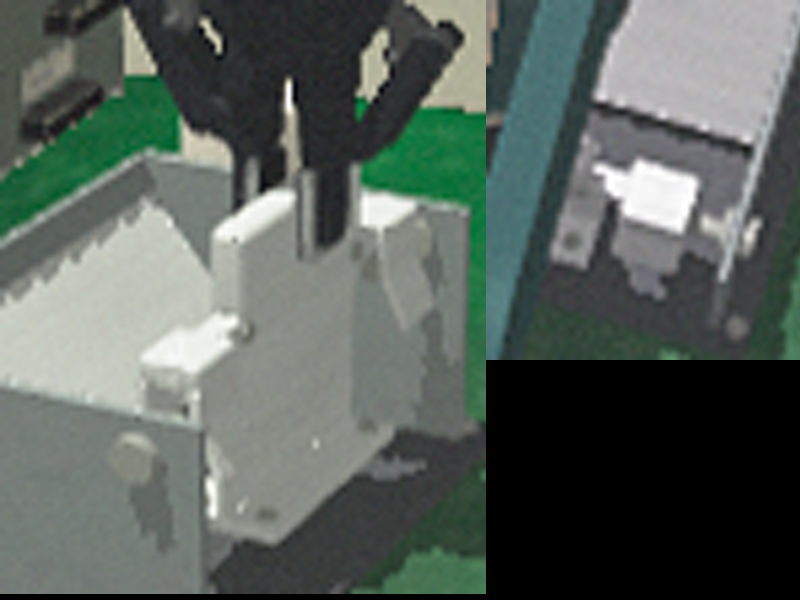

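Emit:
servo_tool --rows '[[[-0.3, 0, 0, 0, 0.003, -0.001, 0.0], [0, 0, 0, 0, 0.003, 0, 0.0], [0, 0, 0, 0, 0.0015, 0, 0.0], [0, 0, 0, 0, 0, 0, 0.0]]]'

```text
clock: 9.37
tool_pos: [0.5373, 0.0302, 0.1408]
tool_rot: [0.461, -0.536, 0.536, -0.462]
force: [0.3, 0.5, -3.2]
grip_width: 0.0146
```

```bash
python3 ov.py 15; python3 g.py .5365 .03 .137 -8.5
```

```text
[-0.64216425  0.83266475 -3.20480483] [-0.00957554  0.0059916  -0.03456627]
t 9.47 pos [0.5374 0.0302 0.141 ] F [-0.6422  0.8327 -3.2048] w 0.0146 q6 [-0.07  0.4   1.77  0.    0.98  0.07]
axes x [-0.148  -0.989  -0.0012] z [ 0.989  -0.148   0.0015]
turn [-0.0863 -0.0121 -0.0664] shift [ 0.0003  0.004  -0.0009] world d [-0.0009 -0.0002 -0.004 ]
```

View pics/o15.png

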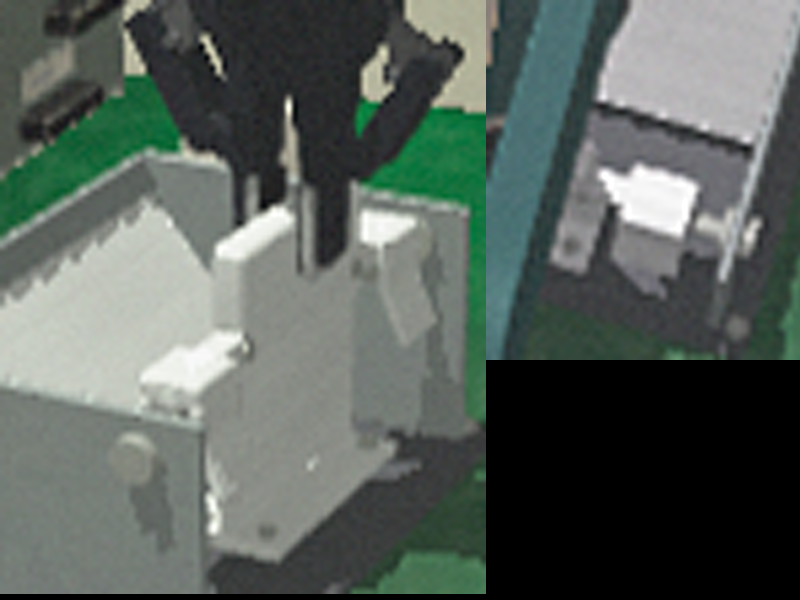

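Still carrying the weight; going on in 1–1.5 mm rows until the wrist unloads.

Emit:
servo_tool --rows '[[[0, 0, 0, 0, 0.002, 0, 0.0], [0, 0, 0, 0, 0.0015, 0, 0.0], [0, 0, 0, 0, 0, 0, 0.0]]]'

```text
clock: 9.72
tool_pos: [0.538, 0.0302, 0.1399]
tool_rot: [0.461, -0.535, 0.536, -0.463]
force: [-0.3, -0.3, -1.9]
grip_width: 0.0145
```

Emit:
servo_tool --rows '[[[0, 0, 0, 0, 0.0015, 0, 0.0], [0, 0, 0, 0, 0, 0, 0.0]]]'

```text
clock: 9.88
tool_pos: [0.5384, 0.0303, 0.1397]
tool_rot: [0.46, -0.535, 0.537, -0.463]
force: [-1.9, -1.4, -0.2]
grip_width: 0.0143
```

Emit:
servo_tool --rows '[[[0, 0, 0, 0, 0.002, 0, 0.0], [0, 0, 0, 0, 0.001, 0, 0.0], [0, 0, 0, 0, 0, 0, 0.0]]]'

```text
clock: 10.13
tool_pos: [0.5383, 0.0303, 0.1398]
tool_rot: [0.46, -0.534, 0.537, -0.463]
force: [-1.1, -0.4, -1.2]
grip_width: 0.0141
```

```bash
python3 ov.py 16; python3 g.py .5365 .03 .137 -8.5; python3 - <<'E'
from h import *
S=load('s16')
s=S['pixels'];cv2.imwrite('pics/f16.png',cv2.resize(s[230:310,240:330],None,fx=8,fy=7.5,interpolation=cv2.INTER_CUBIC))
E
```

```text
[-1.46234777  0.74256818  2.75771839] [-0.29613523  0.36437429 -0.03234573]
t 10.23 pos [0.5384 0.0304 0.1394] F [-1.4623  0.7426  2.7577] w 0.0144 q6 [-0.07  0.4   1.77  0.    0.97  0.08]
axes x [-0.1475 -0.9891 -0.0011] z [ 0.989  -0.1475  0.0054]
turn [-0.3115  0.0165 -0.0612] shift [ 0.0006  0.0024 -0.0018] world d [-0.0019 -0.0004 -0.0024]
```

View pics/f16.png

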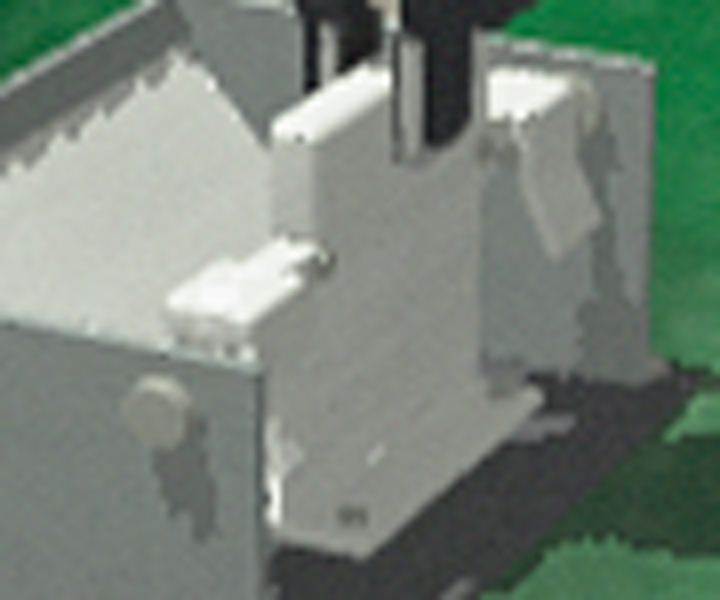

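Emit:
servo_tool --rows '[[[0, 0, 0, 0, 0.0005, 0, 0.0], [0, 0, 0, 0, 0, 0, 0.005], [0, 0, 0, 0, 0, 0, 0.02], [0, 0, 0, 0, 0, 0, 0.024], [0, 0, 0, 0, 0, 0, 0.028], [0, 0, 0, 0, 0, 0, 0.032]]]' --newtons 20

```text
clock: 10.73
tool_pos: [0.5399, 0.0304, 0.1389]
tool_rot: [0.459, -0.534, 0.537, -0.464]
force: [-0.0, -0.2, 0.2]
grip_width: 0.0318
```

```bash
python3 ov.py 17; python3 g.py .5365 .03 .2 -8.5; python3 - <<'E'
from h import *
S=load('s17')
s=S['pixels'];cv2.imwrite('pics/f17.png',cv2.resize(s[230:310,240:330],None,fx=8,fy=7.5,interpolation=cv2.INTER_CUBIC))
E
```

```text
[-0.28672454 -1.03185287 -0.33929755] [-0.00149369  0.00553507  0.03368178]
t 10.83 pos [0.5398 0.0303 0.1389] F [-0.2867 -1.0319 -0.3393] w 0.0319 q6 [-0.07  0.4   1.77  0.    0.97  0.08]
axes x [-0.1476 -0.989  -0.0016] z [ 0.989  -0.1476  0.0077]
turn [-0.4439  0.0115 -0.0889] shift [ 0.0007 -0.0611 -0.0027] world d [-0.0033 -0.0003  0.0611]
```

View pics/f17.png

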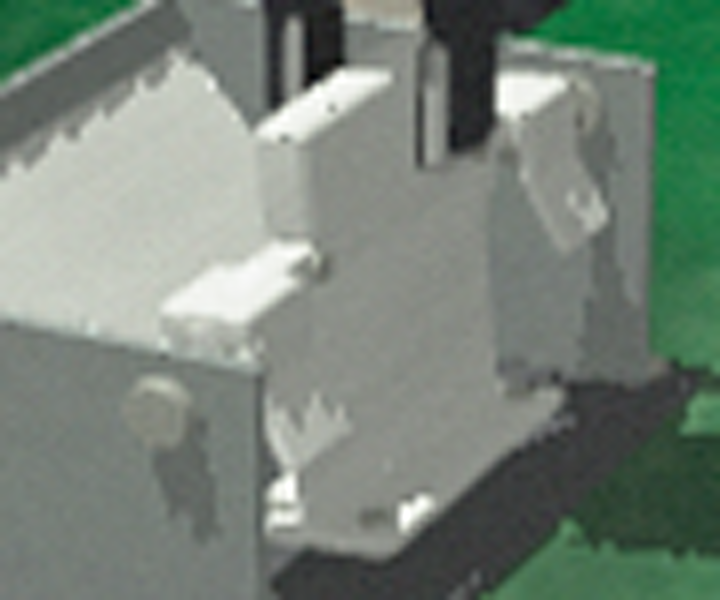

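Emit:
servo_tool --rows '[[[-0.4, 0, 0, 0, 0, -0.002, 0.04], [0, 0, 0, 0, 0, 0, 0.05], [0, 0, 0, 0, 0, 0, 0.06], [0, 0, 0, 0, 0, 0, 0.07], [0, 0, 0, 0, 0, 0, 0.07], [0, 0, 0, 0, 0, 0, 0.07], [0, 0, 0, 0, 0, 0, 0.07], [0, 0, 0, 0, 0, 0, 0.07]]]'

```text
clock: 11.5
tool_pos: [0.5377, 0.0307, 0.1387]
tool_rot: [-0.461, 0.536, -0.535, 0.462]
force: [0.1, 0.4, 0.4]
grip_width: 0.07
```

```bash
python3 ov.py 18; python3 g.py .5365 .03 .2 -8.5; python3 - <<'E'
from h import *
S=load('s18')
s=S['pixels'];cv2.imwrite('pics/f18.png',cv2.resize(s[220:310,240:330],None,fx=8,fy=6.6,interpolation=cv2.INTER_CUBIC))
E
```

```text
[ 0.43354551 -0.50224459  0.47674513] [-0.02446819  0.01566187  0.03268549]
t 11.6 pos [0.5377 0.0307 0.1387] F [ 0.4335 -0.5022  0.4767] w 0.0701 q6 [-0.07  0.4   1.77  0.    0.97  0.07]
axes x [-0.1476 -0.989  -0.0016] z [ 0.989  -0.1476  0.0001]
turn [-0.0051  0.0127 -0.0937] shift [ 0.0008 -0.0613 -0.0011] world d [-0.0012 -0.0007  0.0613]
```

View pics/f18.png

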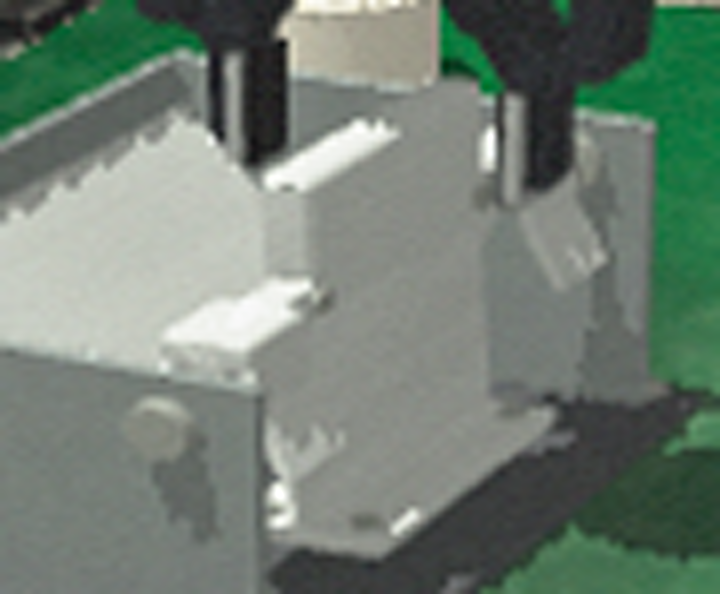

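Released and hanging free between the fingers. Raising straight up, opened wide.

Emit:
servo_tool --rows '[[[0, 0, 0, 0, -0.006, 0, 0.08], [0, 0, 0, 0, -0.012, 0, 0.08], [0, 0, 0, 0, -0.018, 0, 0.08], [0, 0, 0, 0, -0.025, 0, 0.08], [0, 0, 0, 0, -0.025, 0, 0.08], [0, 0, 0, 0, -0.015, 0, 0.08], [0, 0, 0, 0, 0, 0, 0.08]]]'

```text
clock: 12.18
tool_pos: [0.5362, 0.0306, 0.2446]
tool_rot: [-0.462, 0.537, -0.534, 0.461]
force: [0.2, -0.5, -0.3]
grip_width: 0.08
```

Emit:
servo_tool --rows '[[[0, 0, 0, 0.01, -0.005, 0, 0.08], [0, 0, 0, 0.02, -0.005, 0, 0.08], [0, 0, 0, 0.03, 0, -0.005, 0.08], [0, 0, 0, 0.03, 0, -0.005, 0.08], [0, 0, 0, 0.03, 0, -0.005, 0.08], [0, 0, 0, 0.03, 0, -0.005, 0.08], [0, 0, 0, 0.03, 0, -0.005, 0.08], [0, 0, 0, 0.02, 0, 0, 0.08]]]'

```text
clock: 12.85
tool_pos: [0.4771, -0.17, 0.2512]
tool_rot: [-0.466, 0.536, -0.53, 0.463]
force: [0.5, 0.9, -0.4]
grip_width: 0.0802
```

Emit:
servo_tool --rows '[[[0, 0, 0, 0.01, 0, 0, 0.08], [0, 0, 0, 0.0, 0, 0, 0.08], [0, 0, 0, 0.0, 0, 0, 0.08], [0, 0, 0, 0.0, 0, 0, 0.08], [0, 0, 0, 0.0, 0, 0, 0.08], [0, 0, 0, 0.0, 0, 0, 0.08], [0, 0, 0, 0.0, 0, 0, 0.08], [0, 0, 0, 0.0, 0, 0, 0.08]]]'

```text
clock: 13.52
tool_pos: [0.4732, -0.1802, 0.2479]
tool_rot: [-0.466, 0.539, -0.529, 0.462]
force: [-0.1, -0.3, -0.0]
grip_width: 0.0798
```

```bash
python3 - <<'E'
from h import *
print(env.sense()['tool_pos'],env.sense()['clock'])
s=snap('side','s19')['pixels'];t=snap('top','t19')['pixels']
cv2.imwrite('pics/f19.png',cv2.resize(s[210:310,200:330],None,fx=6,fy=6,interpolation=cv2.INTER_CUBIC))
cv2.imwrite('pics/t19c.png',cv2.resize(t[170:270,240:380],None,fx=5.7,fy=5.7,interpolation=cv2.INTER_CUBIC))
E
```

```text
[ 0.47316021 -0.18016811  0.24793063] 13.5167
```

View pics/f19.png

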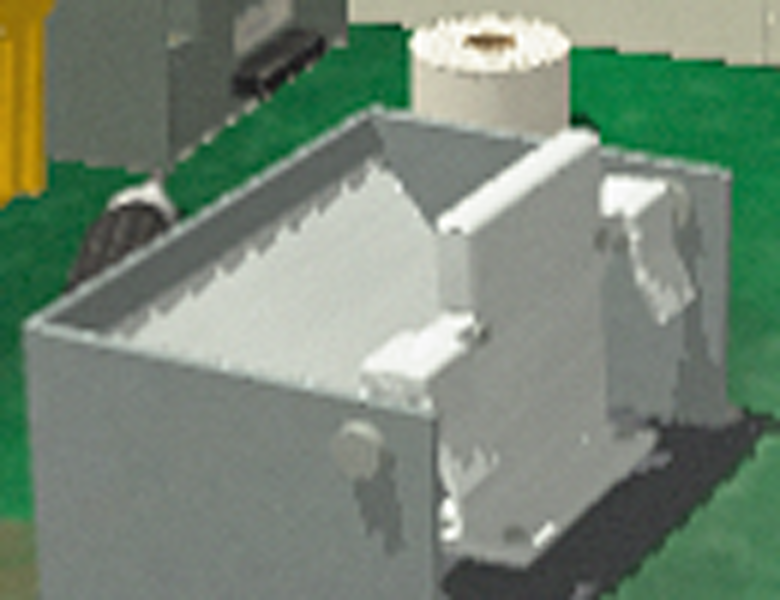

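View pics/t19c.png

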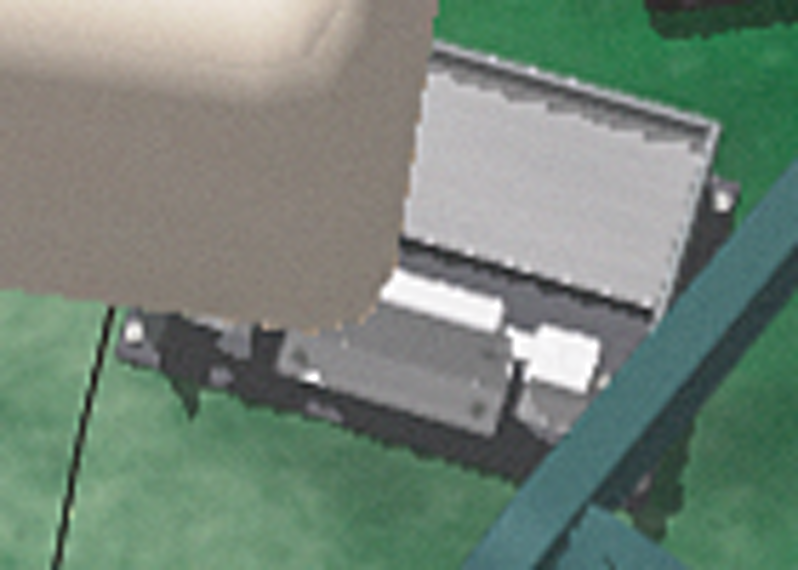

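Emit:
servo_tool --rows '[[[0, 0, 0, 0, 0, 0, 0.08], [0, 0, 0, 0.0, 0, 0, 0.08], [0, 0, 0, 0.0, 0, 0, 0.08], [0, 0, 0, 0.0, 0, 0, 0.08], [0, 0, 0, 0.0, 0, 0, 0.08], [0, 0, 0, 0.0, 0, 0, 0.08], [0, 0, 0, 0.0, 0, 0, 0.08], [0, 0, 0, 0.0, 0, 0, 0.08]]]'

```text
clock: 14.28
tool_pos: [0.4734, -0.1801, 0.2483]
tool_rot: [-0.466, 0.539, -0.529, 0.462]
force: [-0.2, -0.9, -0.2]
grip_width: 0.0806
```

Emit:
servo_tool --rows '[[[0, 0, 0, 0, 0, 0, 0.08], [0, 0, 0, 0.0, 0, 0, 0.08], [0, 0, 0, 0.0, 0, 0, 0.08], [0, 0, 0, 0.0, 0, 0, 0.08], [0, 0, 0, 0.0, 0, 0, 0.08]]]'

```text
clock: 14.7
tool_pos: [0.4734, -0.1802, 0.2483]
tool_rot: [-0.466, 0.539, -0.529, 0.462]
force: [-0.1, -0.0, 0.1]
grip_width: 0.0801
```

```bash
python3 - <<'E'
from h import *
np.set_printoptions(precision=4,suppress=True)
a=load('s19')['pixels']; S=snap('side','s20'); b=S['pixels']
d=cv2.absdiff(a,b)[225:310,240:330].max(2); print('diff >25:',(d>25).sum(), d.max())
cv2.imwrite('pics/f20.png',cv2.resize(b[210:310,200:330],None,fx=6,fy=6,interpolation=cv2.INTER_CUBIC))
T=load('t19')
tb=lambda p:np.array(p)/5.7+[240,170]; sb=lambda p:np.array(p)/6+[200,210]
print('ridge R end mid',tri(T,tb((500,315)),S,sb((592,139))))
L=onz(S,[sb((452,227)),sb((592,139))],.146); print('ridge ends @.146',L, 'len',np.linalg.norm(L[0]-L[1]))
print('rail R corner',tri(T,tb((537,326)),S,sb((605,180))),tri(T,tb((592,390)),S,sb((663,186))))
print('foot front R',tri(T,tb((495,432)),S,sb((660,432))),'foot frontL',tri(T,tb((280,368)),S,sb((515,565))))
E
```

```text
diff >25: 0 25
ridge R end mid (array([ 0.5324, -0.0168,  0.143 ]), np.float64(0.0031125837106467566))
ridge ends @.146 [[ 0.5476  0.0842  0.146 ]
 [ 0.5283 -0.0087  0.146 ]] len 0.09486674874961068
rail R corner (array([ 0.5336, -0.0334,  0.1214]), np.float64(0.00555146315044522)) (array([ 0.5151, -0.061 ,  0.11  ]), np.float64(0.003194134158078386))
foot front R (array([ 0.5041, -0.0186,  0.0308]), np.float64(0.0002915995829764109)) foot frontL (array([0.5227, 0.0873, 0.0261]), np.float64(0.004127196806911055))
```

View pics/f20.png

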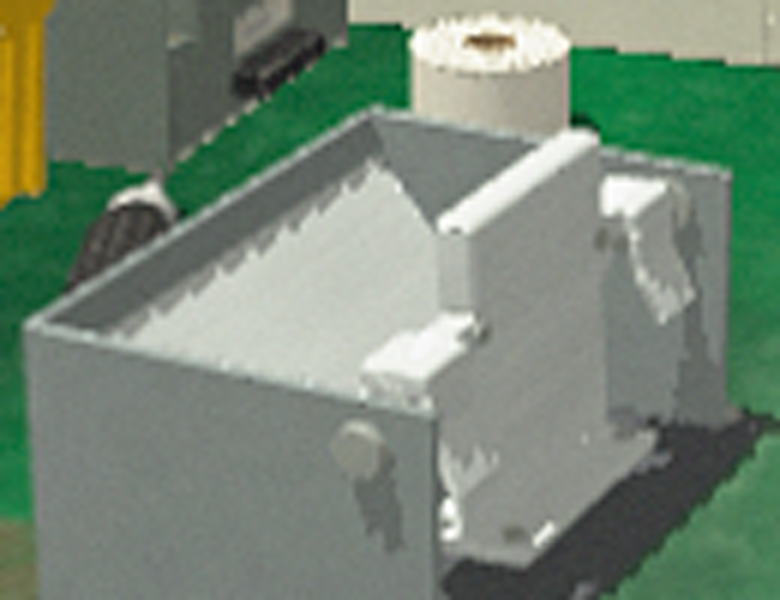

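```bash
python3 - <<'E'
from h import *
d=cv2.absdiff(load('top0')['pixels'],load('t19')['pixels'])[215:265,170:235].max(2); print((d>40).sum())
print(env.sense()['force']); print(env.hand_in())
E
```

```text
0
[-0.68377897  0.80168762 -0.17883167]
the job is handed in; nothing more can be done
None
```

I took the wide flap, which stood to the right of the chute, and lowered it until both knuckles sat over the chute's two pins. I then released it, moved the arm clear and handed the job in at about 15 s.

- **Seating:** as the flap came down on the pins, the force on the wrist changed from about −3 N to +2.8 N. The tool height then, 139 mm, was what I expected for a seated flap.
- **Level:** the two views put the ridge top at about 143 mm (146 expected). The underside is at about 26 and 31 mm at its left and right ends (25 expected). That 5 mm difference is about the error of the measurement, since the two cameras' sight lines missed each other by 4 mm at the left point. The foot and ridge lie over the pin line within about 2 mm, so the flap hangs upright.
- **Still:** side pictures taken 1.2 s apart showed no change beyond noise.
- **Narrow flap:** its part of the top view matches the first picture, so it has not moved.
- **Disagreements:** one corner of the right-hand rail measured 121 mm against 112 mm expected, but its two sight lines missed by about 6 mm. The pins' position differed by 2–3 mm between the two views. The left knuckle was partly hidden from the top camera, so I judged its seating mainly from the side view.

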